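# Gauge a turned spindle, go then no-go

### The arm

A 7-joint arm with a two-finger parallel gripper is mounted at the origin on the work surface. World frame = base frame: x ahead of the robot, y to its left, z up, the work surface at z = 0. Lengths are in m, angles in rad, forces in N, time in s.
With the tool pointing down it reaches from about 0.4 to 0.9 m from the base axis. Payload 5.5 kg.
Tool frame: the origin (TCP) lies midway between the tips of the shut fingers; the grasp point (between the pads) lies 19 mm behind it; z points along the fingers, y is the direction in which the jaws open and shut (so a half turn about z gives the same grasp; the last joint's range is limited). The gripper opens to 92 mm and grips with 3 to 60 N. Pads are 19 mm wide; open, the fingers measure 130 mm over their backs; the gripper's body (75 mm by 190 mm) begins 47 mm behind the grasp point.
Start: joints at [1.38, 0.501, -0.427, 1.55, 0.221, 1.138, -0.21], TCP at [0.285, -0.584, 0.227] pointing down, gripper open.
Joint ranges: [-2.88, 2.88], [-0.31, 2.03], [-1.54, 1.56], [0.2, 2.42], [-1.41, 4.55], [0.19, 2.02], [-2.57, 2.57]. Speed limits (rad/s): [2.57, 2.57, 3.14, 3.14, 3.14, 3.14, 3.14].

### API

Orientations are given as a unit quaternion [w, x, y, z].
In Python, from rig import * gives the robot as it stands. The module is installed in compiled form; this text tells all that it offers.
- The arm moves only by the tool jog_arm, never from a script. Its arguments are lists of equal length, an entry for each row: "offset": the shift along the tool's x, y, z in cm, a list of three; "angular": the turn, a rotation vector about the tool's x, y, z in degrees, a list of three; "jaw": the finger opening in cm, from 0 to 9.18. In form: {"offset": [[dx, dy, dz], ...], "angular": [[rx, ry, rz], ...], "jaw": [jaw, ...]}. A call has 1 to 5 rows; each row shifts and turns the pose as measured when the row begins, along the tool's axes as they then stand; what a row does not reach is not made up. A row lasts 1/8 s, in which the tool goes at most 62.5 mm and 10.7 degrees, less where a joint would pass 70% of its speed; a pose out of reach is approached as far as the arm can. A call is refused whole if a number of a shift passes 6.25 or a number of a turn 10.7, either way. A call with a gripper value outside its range is refused whole. The fingers move at their own pace and stop on an object; "force" is the grip in N (left out, the last holds). Time passes only in rows, so rows that do not move let the fingers close. It gives the time, the measured TCP pose, the force and the opening at its end, in the units of the state.
- get_obs(): the state, without advancing time (a new reading comes with each control period).
- get_image(name): name is "side" or "top"; returns a dict with "color" (400x640x3 uint8, red, green, blue), "mtx" (3x3 intrinsics, pixels), "rvec" (rotation vector, rad) and "tvec" (3), from world to camera coordinates, as OpenCV has them. Camera axes: x right, y down, z forward; pixel columns grow to the right and rows downward; lengths in m; the calibration is good to about 2 mm. A picture is of the moment at which its call begins. There is no depth.
- hand_in(): hands the job in, once; it reports no verdict.
The state is a dict: "clock": time; "joint_positions": joint angles; "joint_vel": joint speeds; "joint_torque": joint torques, N m; "tool_pos": TCP position; "ee_rot": TCP orientation; "force": force on the tool from outside, world axes, zero at the start; "torque": the same for the moment, N m; "gripper_width": opening from 0.0 (shut) to 1.0 (fully open).
Only numpy, scipy, OpenCV 4.12 (cv2) and the standard library are available. Lean on these libraries where they do the work, as an engineer would, in place of code of your own. Each camera call takes 0.05 s, during which the arm holds its last target. There are 200 camera calls.

### The job

Check the turned spindle on the two snap gauges: lower it level and centred right through the gap of the go gauge until both thick ends are below the anvils, draw it out again, then try it in the no-go gauge, pressing down with about 10 N for half a second so that the gap is seen to stop it, without ever forcing it in either gauge. It has passed, so lay it gently (no dropping) in the two notches of the wooden tray, let go, and leave everything else where it is.

Things in the scene. Friction and masses are not known exactly. Their poses are not given: they have to be found in the camera images.
- spindle: Turned aluminium spindle, 180 mm long, lying: a thick round journal at each end (diameter 28, 45 long) and a thinner waist between (diameter 22, 90 long), where it is gripped. About 0.26 kg. Origin: its middle, on its axis; x along its axis. It starts in the notches of the steel V-blocks, its axis 60 mm above the bench.
- go_gauge: Go snap gauge, fixed, mouth up: two grey U-shaped forks, 14 mm thick (x), 76 mm wide (y), 78 mm high or a little more, at x = -60 and +60 mm on a dark base plate 12 mm thick, 90 mm wide, 190 mm long (x): told by the wider gap and longer plate. Fingers fit between the forks. Origin: centre of the underside; x along the spindle's lie, y across the gap, z up.
- go_gap (a point): Centre of the go gauge's gap, 70 mm above the bench. In each fork two bright anvils stand 30 mm apart in y, z 62 to 78 mm, with 45 degree lead-ins over the top 6 mm; below them an open throat 48 mm wide goes down to z = 22 mm. A 28 mm journal has 1 mm either side; both are right through when the spindle's axis is under 48 mm above the bench.
- nogo_gauge: No-go snap gauge, fixed, mouth up: two grey U-shaped forks, 14 mm thick (x), 76 mm wide (y), 78 mm high or a little more, at x = -60 and +60 mm on a dark base plate 12 mm thick, 90 mm wide, 146 mm long (x): told by the narrower gap and shorter plate. Fingers fit between the forks. Origin: centre of the underside; x along the spindle's lie, y across the gap, z up.
- nogo_gap (a point): Middle of the no-go gauge, 70 mm above the bench. Bright anvils 24 mm apart in y, 16 mm high, lead-ins and throat as on the go gauge, but clamped at any height: their tops are 78 to 93 mm above the bench, differing each time and not in this pose. They stop a 28 mm journal at the mouth, its axis about 1 mm above the anvil tops (79 to 94 mm above the bench). Rigid.
- vblocks: Two bright steel V-blocks, 20 mm thick and 48 mm wide, at x = -60 and +60 mm on a dark steel plate 160 x 90 x 8 mm, fixed; 58 mm high in all, carrying the spindle along x with its axis 60 mm above the bench. Origin: centre of the underside; x along the notches, z up.
- tray: Light wooden tray for passed parts, fixed: 200 (x) x 96 mm (y), walls 30 mm high, two ribs 18 mm thick, 48 wide, 58 high at x = -60 and +60 mm, each with a 90 degree notch on top. The spindle lies in both notches, its axis 60 mm above the bench; fingers fit between the ribs. Origin: centre of the underside; x along the notches, z up.
- file: Loose flat file with wooden handle, 200 mm long, 22 mm high, lying on the bench; leave alone. Origin: underside, where handle and blade meet.
- screwdriver: Loose screwdriver, 180 mm long, lying on the bench; leave alone. Origin: underside, near its middle.
- wrench: Loose wrench, 150 mm long, lying on the bench; leave alone. Origin: underside, near its middle.
- jar: Loose amber glass jar, 64 mm across, 90 mm high, beyond the gauges; leave alone. Origin: centre of the underside.
- brass_bar: Loose upright brass bar end, 38 mm across, 60 mm high, beyond the gauges; leave alone. Origin: centre of the underside.
- wood_block: Loose dark wooden block, 70 x 100 x 40 mm, beyond the gauges; leave alone. Origin: centre of the underside.
Not all that is in view belongs to the job. Of the things like the spindle, leave any that is yellow; of the rest the smaller one is meant. What is shaped like the go_gauge but pink is not meant.

How it is judged:
By the outcome, as a careful person would: the job done as asked, in the order asked, and still so for the second after the job is handed in, with the robot touching nothing.
It also fails if it takes over 70 s, if anything falls off the work surface, if the arm or the gripper's body presses on something with over 40 N, if the wrist force passes 120 N, or if a joint passes its speed limit or range.

## Working session

There is one attempt and no reset: what is moved stays moved. The work goes in short steps, Python scripts to look and compute and a tool call to move; the robot and the scene stay as the last step left them, time stands still between calls to the robot, and variables do not carry over. Pictures are saved under pics/ and viewed, on a budget of 10 in all, crops included, one or two more only if the job needs it, and the job is handed in when it is done.

Besides the shell and the picture viewer there is one more tool, called after "Request:" by a JSON object that holds its "name" and its "arguments", one argument or row to a line. jog_arm: Moves the arm, as the interface text tells. Its arguments: {"type":"object","properties":{"offset":{"type":"array","items":{"type":"array","items":{"type":"number"}}},"angular":{"type":"array","items":{"type":"array","items":{"type":"number"}}},"jaw":{"type":"array","items":{"type":"number"}},"force":{"type":"number"}},"required":["offset","angular","jaw"]}

```bash
mkdir -p pics
python3 - <<'E'
from rig import *
import cv2,numpy as np
o=get_obs();print(o)
for n in("top","side"):
    d=get_image(n);cv2.imwrite(f"pics/{n}0.png",d["color"][:,:,::-1]);np.savez(f"{n}.npz",**d)
    R=cv2.Rodrigues(np.array(d["rvec"]))[0];print(n,d["mtx"],-R.T@np.array(d["tvec"]).ravel(),R.round(2))
E
```

```text
{'clock': 0.0, 'joint_positions': array([ 1.38015487,  0.5018893 , -0.42678625,  1.55147023,  0.22078169,
        1.1382761 , -0.21027615]), 'joint_vel': array([-0.00039481,  0.00153845, -0.00077791, -0.00100896,  0.00105722,
       -0.00027665,  0.00118271]), 'joint_torque': array([ 3.80790843e-04, -5.66599309e+01, -5.81557542e+00, -2.79112190e+01,
       -6.85582473e-02,  3.07108811e-02,  2.01647281e-04]), 'tool_pos': array([ 0.28462782, -0.58357682,  0.2256435 ]), 'ee_rot': array([-9.78836291e-04,  9.74355347e-01,  2.25012596e-01, -1.78023620e-04]), 'force': array([ 0.99548883,  0.22362951, -0.24336034]), 'torque': array([-0.05934571,  0.01107681, -0.02462587]), 'gripper_width': 0.9950355246714891}
top [[487.2853315    0.         325.31077339]
 [  0.         487.2853315  198.3665243 ]
 [  0.           0.           1.        ]] [ 0.33164877 -0.09917927  1.35365737] [[ 0.01 -1.   -0.02]
 [-0.99 -0.01 -0.13]
 [ 0.13  0.03 -0.99]]
side [[400.65796299   0.         319.97773586]
 [  0.         400.65796299 199.34807435]
 [  0.           0.           1.        ]] [-0.02177337  0.70137524  0.8394847 ] [[-0.82 -0.57  0.01]
 [-0.36  0.5  -0.79]
 [ 0.44 -0.65 -0.61]]
```

View pics/top0.png

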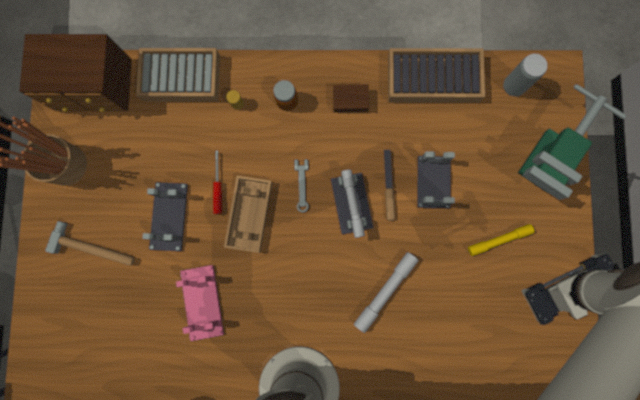

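View pics/side0.png

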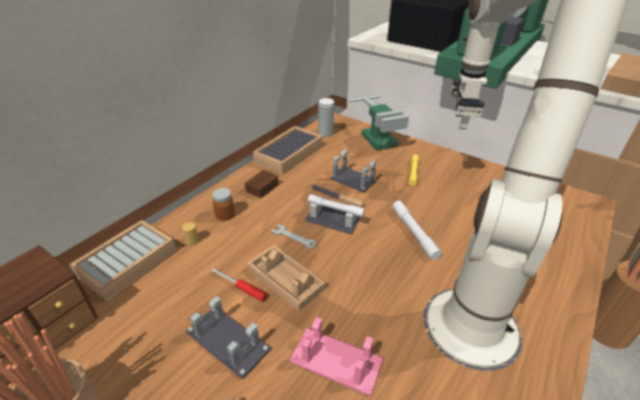

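The top view shows the spindle in its V-blocks at about (352,203), the tray at (248,214), and two dark gauges at (168,217) and (435,180). The pink decoy is at (202,302). The yellow and the larger look-alikes are on the bench. I'll enlarge these next.

```bash
cat > h.py <<'E'
import numpy as np,cv2
def crop(im,c,s=5,w=80,h=60):
    x,y=c[0]-w//2,c[1]-h//2
    k=cv2.resize(im[y:y+h,x:x+w],None,fx=s,fy=s,interpolation=cv2.INTER_CUBIC)
    for i in range(0,w,10):
        cv2.putText(k,str(x+i),(i*s,8),0,.3,(0,255,255),1);cv2.line(k,(i*s,10),(i*s,14),(0,255,255),1)
    for j in range(0,h,10):
        cv2.putText(k,str(y+j),(0,j*s+4),0,.3,(0,255,0),1);cv2.line(k,(20,j*s),(24,j*s),(0,255,0),1)
    return k
def ray(d,u,v,z):
    R=cv2.Rodrigues(np.array(d["rvec"]))[0];t=np.array(d["tvec"]).ravel()
    c=-R.T@t;r=R.T@np.linalg.solve(d["mtx"],[u,v,1.]);return c+r*(z-c[2])/r[2]
def proj(d,P): return cv2.projectPoints(np.array(P,float).reshape(-1,3),np.array(d["rvec"]),np.array(d["tvec"]),d["mtx"],None)[0].reshape(-1,2)
E
python3 - <<'E'
from h import *
im=cv2.imread("pics/top0.png")
C=[crop(im,c) for c in((168,217),(435,180),(248,214),(352,205))]
cv2.imwrite("pics/c1.png",np.vstack([np.hstack(C[:2]),np.hstack(C[2:])]))
E
```

```text
(no output)
```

View pics/c1.png

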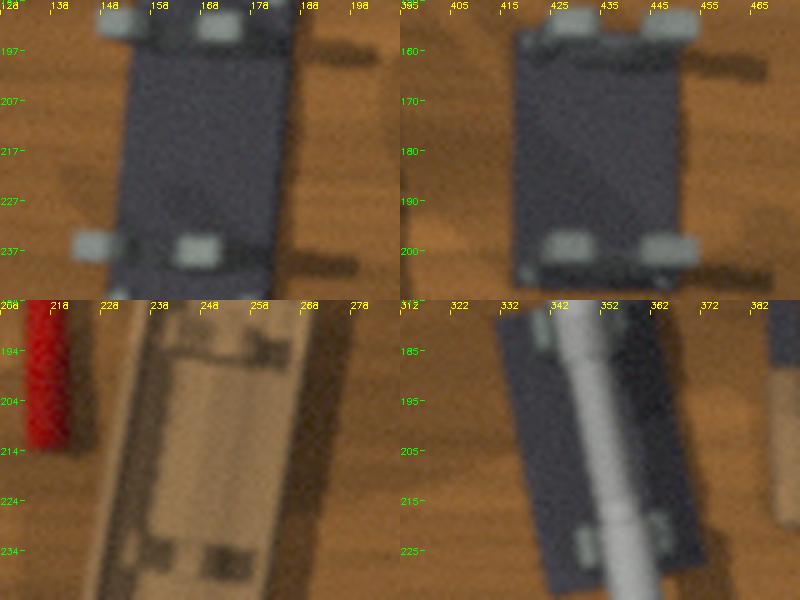

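The left gauge has the long plate and forks well inside its ends, so it is the go gauge. The right one has forks at the plate ends, so it is the no-go. I'll fit silhouettes for sub-pixel poses.

```bash
cat >> h.py <<'E'
from scipy.optimize import minimize
def box(x,y,z): return np.array([[a,b,c] for a in x for b in y for c in z],float)/1000
def gauge(half,gap,dh=0):
    B=[box((-half,half),(-45,45),(0,12))]
    for s in(-60,60):
        for q in(1,-1):
            B+=[box((s-7,s+7),sorted((q*24,q*38)),(12,78+dh)),box((s-7,s+7),sorted((q*gap/2,q*30)),(62+dh,78+dh))]
    return B
def cyl(x0,x1,r,z):
    a=np.linspace(0,2*np.pi,24,endpoint=False)
    return np.vstack([np.c_[np.full(24,x),r*np.cos(a),z+r*np.sin(a)] for x in(x0,x1)])/1000
SP=[cyl(-90,-45,14,0),cyl(-45,45,11,0),cyl(45,90,14,0)]
VB=[box((-80,80),(-45,45),(0,8))]+[box((s-10,s+10),(-24,24),(8,58)) for s in(-60,60)]
def at(B,p,z=0):
    c,s=np.cos(p[2]),np.sin(p[2]);R=np.array([[c,-s,0],[s,c,0],[0,0,1]])
    return [b@R.T+[p[0],p[1],z] for b in B]
def mask(d,B,win,S=6):
    x,y,w,h=win;m=np.zeros((h*S,w*S),np.uint8)
    for b in B:
        q=(proj(d,b)-[x,y]+.5)*S-.5
        cv2.fillPoly(m,[np.round(cv2.convexHull(q.astype(np.float32))*16).astype(np.int32)],255,shift=4)
    m=cv2.GaussianBlur(m.astype(np.float32),(0,0),S*.7);return cv2.resize(m,(w,h),interpolation=cv2.INTER_AREA)
def chroma(im):
    f=im.astype(np.float32)+1;return -(f[:,:,0]-f[:,:,2])/f.sum(2)   # RGB input; grey high
def fit(d,feat,model,p0,pad=14,step=(.006,.006,.05)):
    def win(p):
        q=np.vstack([proj(d,b) for b in model(p)]);a=np.maximum(q.min(0)-pad,0).astype(int);b=np.minimum(q.max(0)+pad,(640,400)).astype(int)
        return (*a,*(b-a))
    p=np.array(p0,float)
    for _ in range(2):
        W=win(p);F=feat[W[1]:W[1]+W[3],W[0]:W[0]+W[2]].ravel()
        f=lambda p:-np.corrcoef(F,mask(d,model(p),W).ravel())[0,1]
        r=minimize(f,p,method="Nelder-Mead",options=dict(initial_simplex=np.vstack([p,p+np.diag(step)]),xatol=5e-5,fatol=1e-6));p=r.x
    return p,-r.fun
E
cat > m.py <<'E'
from h import *
T,S=[dict(np.load(f"{n}.npz")) for n in("top","side")]
m=lambda a,b,z:tuple(((ray(T,*a,z)+ray(T,*b,z))/2)[:2])
g0=(*ray(T,169,217,.012)[:2],-.09);n0=(*ray(T,435,180,.012)[:2],0.);v0=(*ray(T,352,204,.008)[:2],.2)
s0=(*ray(T,352.5,204,.06)[:2],.2)
print(g0,n0,v0,s0)
for n,d in(("top",T),("side",S)):
    c=chroma(d["color"])
    print(n,"go",fit(d,c,lambda p:at(gauge(95,30),p),g0))
    print(n,"nogo",fit(d,c,lambda p:at(gauge(73,24,p[3]*1000),p),(*n0,.008),step=(.006,.006,.05,.005)))
    print(n,"vb+sp",fit(d,c,lambda p:at(VB,p)+at(SP,p,.06),v0))
    print(n,"sp",fit(d,d["color"].astype(np.float32).mean(2),lambda p:at(SP,p,.06),s0,pad=3))
# tray corners at z=.03 (hand-read)
q=[ray(T,*c,.03) for c in((237,177),(271,179),(261,251),(226,247))];print(np.round(q,4),np.mean(q,0))
E
python3 m.py
```

```text
(np.float64(0.4515311574533424), np.float64(0.3699759968874418), -0.09) (np.float64(0.5620454307411278), np.float64(-0.3688863838772124), 0.0) (np.float64(0.4932568466197571), np.float64(-0.13914324940434192), 0.2) (np.float64(0.48702437261904674), np.float64(-0.13893290423649862), 0.2)
top go (array([ 0.454611  ,  0.37481935, -0.03887001]), np.float64(0.9871701564055906))
top nogo (array([ 0.55886817, -0.3659723 , -0.01566478,  0.01133633]), np.float64(0.9907948283510296))
top vb+sp (array([ 0.49539539, -0.13811671,  0.20718873]), np.float64(0.9566550707986083))
top sp (array([ 0.48953696, -0.13736955,  0.21204232]), np.float64(0.8697552179881404))
side go (array([ 0.45514868,  0.37492683, -0.04135916]), np.float64(0.9383183605111591))
side nogo (array([ 0.55893483, -0.36495858, -0.01138903,  0.00772856]), np.float64(0.620442294124932))
side vb+sp (array([ 0.4951923 , -0.13917184,  0.22295007]), np.float64(0.7625125942652451))
side sp (array([ 0.49160081, -0.13913875,  0.21153428]), np.float64(0.8140772592154276))
[[0.5629 0.18   0.03  ]
 [0.5581 0.0854 0.03  ]
 [0.36   0.1073 0.03  ]
 [0.3697 0.203  0.03  ]] [0.46266742 0.14391166 0.03      ]
```

```bash
cat > rel.py <<'E'
import sys;from rig import *;import numpy as np
from scipy.spatial.transform import Rotation as Ro
o=get_obs();p=np.array(o["tool_pos"]);q=np.array(o["ee_rot"]);R=Ro.from_quat(q[[1,2,3,0]])
print("t",o["clock"],"pos",p.round(4),"F",o["force"].round(2),"M",o["torque"].round(2),"w",round(o["gripper_width"]*92,2),"yaw",round(float(np.arctan2(*R.as_matrix()[1::-1,0])),4),"J",o["joint_positions"].round(2))
if len(sys.argv)>4:
    x,y,z,a=map(float,sys.argv[1:5]);T=Ro.from_euler("z",a)*Ro.from_euler("x",np.pi)
    print("turn deg",(R.inv()*T).as_rotvec(degrees=True).round(2),"shift after turn cm",(T.inv().apply(np.array([x,y,z])-p)*100).round(2),"before turn",(R.inv().apply(np.array([x,y,z])-p)*100).round(2))
E
echo ok
```

```text
ok
```

Request:
{"name": "jog_arm", "arguments": {
  "offset": [
    [0,0,0],
    [0,0,0],
    [3.6,-4.8,0],
    [3.6,-4.8,0],
    [3.6,-4.8,0]
  ],
  "angular": [
    [0,0,7],
    [0,0,7],
    [0,0,0],
    [0,0,0],
    [0,0,0]
  ],
  "jaw": [7,7,7,7,7],
  "force": 25
}}

```text
clock: 0.72
tool_pos: [0.3587, -0.4211, 0.2224]
ee_rot: [-0.002, 0.995, 0.095, -0.002]
force: [1.1, 0.4, 1.0]
gripper_width: 0.767
```

Request:
{"name": "jog_arm", "arguments": {
  "offset": [
    [3.6,-4.8,0],
    [3.6,-4.8,0],
    [3.6,-4.8,0],
    [0,0,0]
  ],
  "angular": [
    [0,0,0],
    [0,0,0],
    [0,0,0],
    [0,0,0]
  ],
  "jaw": [7,7,7,7]
}}

```text
clock: 1.23
tool_pos: [0.4411, -0.2478, 0.2224]
ee_rot: [-0.003, 0.995, 0.099, -0.001]
force: [0.0, -0.8, 0.2]
gripper_width: 0.761
```

```bash
python3 rel.py .4905 -.138 .041 .212
```

```text
t 1.225 pos [ 0.4411 -0.2478  0.2224] F [ 0.   -0.83  0.21] M [-0.02 -0.01  0.03] w 69.98 yaw 0.1987 J [ 0.93  0.26 -0.55  1.9   0.15  1.02 -1.05]
turn deg [-0.4   0.11 -0.76] shift after turn cm [ 7.14 -9.69 18.14] before turn [ 7.04 -9.66 18.2 ]
```

Request:
{"name": "jog_arm", "arguments": {
  "offset": [
    [3.6,-4.8,0],
    [3.2,-4.6,2],
    [0.3,-0.3,5],
    [0,0,3],
    [0,0,0]
  ],
  "angular": [
    [-0.4,0.1,-0.8],
    [0,0,0],
    [0,0,0],
    [0,0,0],
    [0,0,0]
  ],
  "jaw": [7,7,6,6,6]
}}

```text
clock: 1.85
tool_pos: [0.4904, -0.1437, 0.12]
ee_rot: [0.001, 0.995, 0.104, 0.0]
force: [-0.3, 1.2, 2.0]
gripper_width: 0.651
```

```bash
python3 rel.py .4905 -.138 .041 .212
```

```text
t 1.85 pos [ 0.4904 -0.1437  0.12  ] F [-0.31  1.15  2.02] M [-0.02 -0.   -0.01] w 59.91 yaw 0.2083 J [ 0.69  0.42 -0.56  1.99  0.3   0.82 -1.4 ]
turn deg [ 0.16 -0.01 -0.21] shift after turn cm [ 0.13 -0.55  7.9 ] before turn [ 0.13 -0.58  7.9 ]
```

Request:
{"name": "jog_arm", "arguments": {
  "offset": [
    [0.1,-0.55,1.5],
    [0,0,4],
    [0,0,2.2],
    [0,0,0.2],
    [0,0,0]
  ],
  "angular": [
    [0.2,0,-0.2],
    [0,0,0],
    [0,0,0],
    [0,0,0],
    [0,0,0]
  ],
  "jaw": [6,6,6,6,6]
}}

```text
clock: 2.48
tool_pos: [0.4935, -0.1418, 0.0423]
ee_rot: [0.002, 0.995, 0.103, 0.003]
force: [-0.6, -0.6, 1.3]
gripper_width: 0.657
```

```bash
python3 rel.py .4905 -.138 .041 .212
```

```text
t 2.475 pos [ 0.4935 -0.1418  0.0423] F [-0.59 -0.63  1.26] M [-0.04  0.03 -0.01] w 60.45 yaw 0.2068 J [ 0.63  0.55 -0.49  2.02  0.41  0.66 -1.49]
turn deg [ 0.23 -0.35 -0.3 ] shift after turn cm [-0.22 -0.43  0.13] before turn [-0.22 -0.43  0.12]
```

Request:
{"name": "jog_arm", "arguments": {
  "offset": [
    [-0.2,-0.4,0.1],
    [0,0,0],
    [0,0,0]
  ],
  "angular": [
    [0.2,-0.3,-0.3],
    [0,0,0],
    [0,0,0]
  ],
  "jaw": [6,6,6]
}}

```text
clock: 2.85
tool_pos: [0.4924, -0.1388, 0.0437]
ee_rot: [0.001, 0.994, 0.106, 0.002]
force: [0.1, -0.4, 0.4]
gripper_width: 0.653
```

```bash
python3 rel.py .4905 -.138 .041 .212
```

```text
t 2.85 pos [ 0.4924 -0.1388  0.0437] F [ 0.13 -0.43  0.45] M [0.07 0.03 0.  ] w 60.07 yaw 0.212 J [ 0.62  0.54 -0.49  2.02  0.41  0.66 -1.49]
turn deg [ 0.17 -0.24 -0.  ] shift after turn cm [-0.17 -0.12  0.27] before turn [-0.17 -0.12  0.27]
```

Request:
{"name": "jog_arm", "arguments": {
  "offset": [
    [-0.15,-0.1,0.25],
    [0,0,0],
    [0,0,0],
    [0,0,0],
    [0,0,0]
  ],
  "angular": [
    [0.1,-0.2,0],
    [0,0,0],
    [0,0,0],
    [0,0,0],
    [0,0,0]
  ],
  "jaw": [5,3.5,2.6,2,1.8],
  "force": 30
}}

```text
clock: 3.48
tool_pos: [0.491, -0.1387, 0.0414]
ee_rot: [0.001, 0.994, 0.106, 0.001]
force: [0.4, -1.9, -0.4]
gripper_width: 0.229
```

```bash
python3 - <<'E'
from rig import *
import numpy as np
for i in range(4):
    o=get_obs();print(o["clock"],o["tool_pos"].round(4),o["ee_rot"].round(4),o["force"].round(2),round(o["gripper_width"]*92,1));get_image("top")
E
python3 rel.py .4905 -.138 .041 .212
```

```text
3.475 [ 0.491  -0.1387  0.0414] [9.000e-04 9.944e-01 1.056e-01 7.000e-04] [ 0.39 -1.89 -0.41] 21.1
3.525 [ 0.4909 -0.1387  0.0414] [9.000e-04 9.944e-01 1.056e-01 6.000e-04] [ 0.29 -2.05  0.48] 20.8
3.575 [ 0.4909 -0.1387  0.0414] [9.000e-04 9.944e-01 1.055e-01 6.000e-04] [ 0.23 -1.54  0.02] 21.1
3.625 [ 0.4909 -0.1387  0.0414] [9.000e-04 9.944e-01 1.056e-01 6.000e-04] [ 0.35 -1.91 -0.56] 21.4
t 3.675 pos [ 0.491  -0.1387  0.0414] F [ 1.17 -1.05 -0.23] M [-0.39 -0.09 -0.03] w 21.14 yaw 0.2115 J [ 0.62  0.55 -0.49  2.03  0.41  0.66 -1.49]
turn deg [ 0.11 -0.07 -0.03] shift after turn cm [-0.03 -0.08  0.04] before turn [-0.03 -0.08  0.04]
```

Request:
{"name": "jog_arm", "arguments": {
  "offset": [
    [0,0,-1],
    [0,0,-3],
    [0,0,-5],
    [0,0,-5],
    [0,0,0]
  ],
  "angular": [
    [0,0,0],
    [0,0,0],
    [0,0,0],
    [0,0,7],
    [0,0,7]
  ],
  "jaw": [1.8,1.8,1.8,1.8,1.8]
}}

```text
clock: 4.3
tool_pos: [0.4886, -0.1351, 0.1857]
ee_rot: [-0.002, 1.0, -0.018, -0.002]
force: [0.4, -0.1, -1.8]
gripper_width: 0.225
```

```bash
python3 rel.py .4549 .3749 .17 -.040
```

```text
t 4.3 pos [ 0.4886 -0.1351  0.1857] F [ 0.41 -0.14 -1.8 ] M [ 0.05  0.01 -0.05] w 20.73 yaw -0.0364 J [ 0.7   0.31 -0.56  1.94  0.2   0.95 -1.57]
turn deg [-0.18  0.21  0.21] shift after turn cm [ -5.41 -50.83   1.57] before turn [ -5.22 -50.84   1.75]
```

Request:
{"name": "jog_arm", "arguments": {
  "offset": [
    [-0.4,-4,0],
    [-0.6,-5.8,0],
    [-0.6,-5.8,0],
    [-0.6,-5.8,0],
    [-0.6,-5.8,0]
  ],
  "angular": [
    [0,0,0],
    [0,0,0],
    [0,0,0],
    [0,0,0],
    [0,0,0]
  ],
  "jaw": [1.8,1.8,1.8,1.8,1.8]
}}

```text
clock: 4.92
tool_pos: [0.4704, 0.1409, 0.1892]
ee_rot: [-0.001, 1.0, -0.024, -0.001]
force: [0.5, 0.3, -1.9]
gripper_width: 0.23
```

```bash
python3 rel.py .4549 .3749 .17 -.040
```

```text
t 4.925 pos [0.4704 0.1409 0.1892] F [ 0.46  0.31 -1.91] M [ 0.03 -0.09 -0.01] w 21.18 yaw -0.0481 J [ 0.25  0.3  -0.7   1.97  0.24  0.95 -2.18]
turn deg [-0.07  0.08 -0.47] shift after turn cm [ -2.48 -23.32   1.92] before turn [ -2.67 -23.3    1.95]
```

Request:
{"name": "jog_arm", "arguments": {
  "offset": [
    [0,0,0],
    [0,0,0]
  ],
  "angular": [
    [0,0,10],
    [0,0,10]
  ],
  "jaw": [1.8,1.8]
}}

```text
clock: 5.18
tool_pos: [0.4673, 0.1489, 0.1901]
ee_rot: [-0.002, 0.981, -0.196, -0.002]
force: [0.1, -1.2, -3.1]
gripper_width: 0.234
```

```bash
python3 rel.py .4549 .3749 .17 3.1016
```

```text
t 5.175 pos [0.4673 0.1489 0.1901] F [ 0.06 -1.23 -3.05] M [ 0.01  0.04 -0.01] w 21.51 yaw -0.3938 J [ 0.19  0.29 -0.64  1.97  0.2   0.95 -2.51]
turn deg [  0.28   0.33 159.73] shift after turn cm [ 2.14 22.53  2.01] before turn [ -9.81 -20.38   2.12]
```

Request:
{"name": "jog_arm", "arguments": {
  "offset": [
    [0,0,0],
    [0,0,0],
    [0,0,0],
    [0,0,0],
    [0,0,0]
  ],
  "angular": [
    [0,0,-10],
    [0,0,-10.5],
    [0,0,-10.5],
    [0,0,-10.5],
    [0,0,-10.5]
  ],
  "jaw": [1.8,1.8,1.8,1.8,1.8]
}}

```text
clock: 5.8
tool_pos: [0.4625, 0.1519, 0.1913]
ee_rot: [-0.003, 0.964, 0.265, -0.002]
force: [0.3, 1.3, -2.1]
gripper_width: 0.238
```

Request:
{"name": "jog_arm", "arguments": {
  "offset": [
    [0,0,0],
    [0,0,0],
    [0,0,0],
    [0,0,0],
    [0,0,0]
  ],
  "angular": [
    [0,0,-10.5],
    [0,0,-10.5],
    [0,0,-10.5],
    [0,0,-10.5],
    [0,0,-10.5]
  ],
  "jaw": [1.8,1.8,1.8,1.8,1.8]
}}

```text
clock: 6.42
tool_pos: [0.4581, 0.1527, 0.1923]
ee_rot: [-0.004, 0.741, 0.672, -0.003]
force: [-0.7, -0.2, -3.1]
gripper_width: 0.234
```

Request:
{"name": "jog_arm", "arguments": {
  "offset": [
    [0,0,0],
    [0,0,0],
    [0,0,0],
    [0,0,0],
    [0,0,0]
  ],
  "angular": [
    [0,0,-10.5],
    [0,0,-10.5],
    [0,0,-10.5],
    [0,0,-10.5],
    [0,0,-10.5]
  ],
  "jaw": [1.8,1.8,1.8,1.8,1.8]
}}

```text
clock: 7.05
tool_pos: [0.4542, 0.1527, 0.1935]
ee_rot: [-0.006, 0.357, 0.934, -0.003]
force: [0.8, -0.3, -2.0]
gripper_width: 0.231
```

```bash
python3 rel.py .4549 .3749 .17 3.1016
```

```text
t 7.05 pos [0.4542 0.1527 0.1935] F [ 0.75 -0.34 -1.97] M [ 0.05 -0.1   0.02] w 21.25 yaw 2.4104 J [ 0.62  0.5  -1.24  1.98  0.53  1.07 -0.02]
turn deg [ -0.39  -0.65 -39.6 ] shift after turn cm [ 0.82 22.21  2.35] before turn [14.77 16.61  2.3 ]
```

Request:
{"name": "jog_arm", "arguments": {
  "offset": [
    [0,0,0],
    [0,0,0],
    [0,0,0],
    [0,0,0],
    [0,3,0]
  ],
  "angular": [
    [0,0,-10],
    [0,0,-10],
    [0,0,-10],
    [0,0,-9],
    [-0.4,-0.6,0]
  ],
  "jaw": [1.8,1.8,1.8,1.8,1.8]
}}

```text
clock: 7.68
tool_pos: [0.4522, 0.1797, 0.1935]
ee_rot: [-0.003, 0.013, 1.0, -0.001]
force: [0.3, 0.6, -3.0]
gripper_width: 0.228
```

```bash
python3 rel.py .4549 .3749 .17 3.1016
```

```text
t 7.675 pos [0.4522 0.1797 0.1935] F [ 0.29  0.6  -2.99] M [ 0.16 -0.23  0.01] w 21.0 yaw 3.1147 J [ 0.62  0.62 -1.38  1.96  0.67  1.15  0.5 ]
turn deg [-0.07 -0.34  0.75] shift after turn cm [ 0.51 19.51  2.35] before turn [ 0.24 19.52  2.33]
```

Request:
{"name": "jog_arm", "arguments": {
  "offset": [
    [0,5,0],
    [0.1,5.5,0],
    [0.2,5.5,0],
    [0.1,3,1],
    [0,0,0]
  ],
  "angular": [
    [0,-0.3,0.7],
    [0,0,0],
    [0,0,0],
    [0,0,0],
    [0,0,0]
  ],
  "jaw": [1.8,1.8,1.8,1.8,1.8]
}}

```text
clock: 8.3
tool_pos: [0.4525, 0.3749, 0.1835]
ee_rot: [-0.002, 0.02, 1.0, -0.002]
force: [-1.2, -1.4, -1.8]
gripper_width: 0.227
```

```bash
python3 rel.py .4549 .3749 .17 3.1016
```

```text
t 8.3 pos [0.4525 0.3749 0.1835] F [-1.21 -1.38 -1.84] M [ 0.04 -0.09  0.01] w 20.91 yaw 3.1025 J [ 0.09  0.73 -1.2   1.73  0.73  1.21  0.22]
turn deg [-0.23 -0.19  0.05] shift after turn cm [-0.24  0.01  1.35] before turn [-0.25  0.01  1.35]
```

Request:
{"name": "jog_arm", "arguments": {
  "offset": [
    [-0.2,0,3],
    [0,0,4],
    [0,0,2.3],
    [0,0,0]
  ],
  "angular": [
    [-0.2,-0.2,0],
    [0,0,0],
    [0,0,0],
    [0,0,0]
  ],
  "jaw": [1.8,1.8,1.8,1.8]
}}

```text
clock: 8.8
tool_pos: [0.4552, 0.3716, 0.0898]
ee_rot: [0.001, 0.02, 1.0, -0.002]
force: [0.4, 0.0, -2.0]
gripper_width: 0.232
```

```bash
python3 rel.py .4549 .3749 .0785 3.1016
python3 - <<'E'
from rig import *
from h import *
o=get_obs();print(o["tool_pos"])
a=[]
for n,c in(("top",(165,210)),("side",(235,325))):
    d=get_image(n);np.savez(n+"1.npz",**d);im=d["color"][:,:,::-1].copy()
    a.append(crop(im,c,4,100,120))
cv2.imwrite("pics/c2.png",np.hstack(a))
E
```

```text
t 8.8 pos [0.4552 0.3716 0.0898] F [ 0.42  0.04 -2.03] M [ 0.15 -0.11  0.  ] w 21.38 yaw 3.1009 J [ 0.03  0.83 -1.09  1.8   0.85  1.07  0.14]
turn deg [-0.19  0.08 -0.04] shift after turn cm [0.04 0.33 1.13] before turn [0.05 0.33 1.13]
[0.45521031 0.37160594 0.08978674]
```

View pics/c2.png

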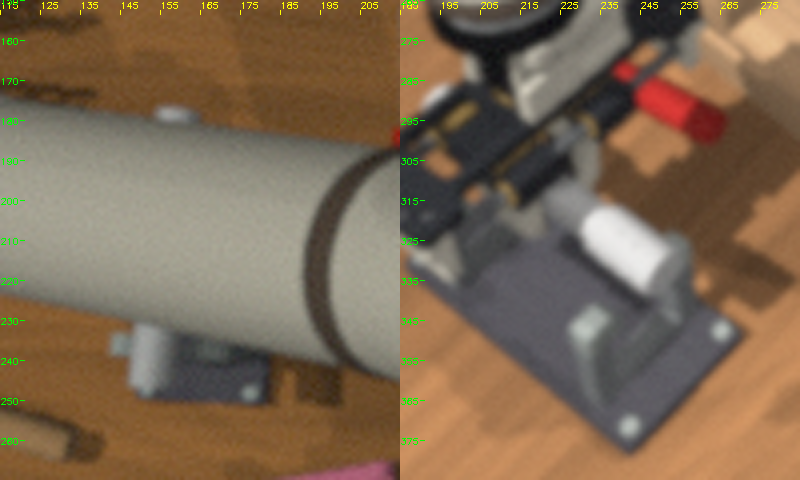

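Request:
{"name": "jog_arm", "arguments": {
  "offset": [
    [0,0.33,0.6],
    [0,0,0.4],
    [0,0,0]
  ],
  "angular": [
    [-0.2,0.1,0],
    [0,0,0],
    [0,0,0]
  ],
  "jaw": [1.8,1.8,1.8]
}}

```text
clock: 9.28
tool_pos: [0.4579, 0.3781, 0.0842]
ee_rot: [0.003, 0.021, 1.0, 0.003]
force: [0.5, -0.0, -1.8]
gripper_width: 0.229
```

```bash
cat > ov.py <<'E'
# overlay of predicted spindle (red) and gauge (yellow) in side image
import sys;from rig import *
from h import *
from scipy.spatial.transform import Rotation as Ro
def overlay(n,c,G,out,w=100,h=80,s=8):
    o=get_obs();q=o["ee_rot"];R=Ro.from_quat(np.array(q)[[1,2,3,0]]).as_matrix();g=o["tool_pos"]-.019*R[:,2]
    d=get_image(n);im=d["color"][:,:,::-1].copy();k=crop(im,c,s,w,h);x0,y0=c[0]-w//2,c[1]-h//2
    for B,col in((G,(0,255,255)),([b@R.T+g for b in SP],(0,0,255))):
        for b in B:
            hu=cv2.convexHull(proj(d,b).astype(np.float32)).reshape(-1,2)
            cv2.polylines(k,[np.round((hu-[x0,y0]+.5)*s).astype(np.int32)],True,col,1)
    cv2.imwrite(out,k);print("axis pt",g.round(4),"tilt dz of tool x",R[2,0].round(4))
E
python3 rel.py .4549 .3749 .06 3.1016
python3 - <<'E'
from ov import *
overlay("side",(240,325),at(gauge(95,30),(.4549,.3749,-.040)),"pics/o1.png")
E
```

```text
t 9.275 pos [0.4579 0.3781 0.0842] F [ 0.55 -0.03 -1.75] M [ 0.11 -0.15  0.  ] w 21.07 yaw 3.1003 J [ 0.02  0.84 -1.09  1.8   0.86  1.06  0.14]
turn deg [ 0.36  0.31 -0.07] shift after turn cm [ 0.28 -0.33  2.42] before turn [ 0.3  -0.34  2.42]
axis pt [0.4578 0.3779 0.1032] tilt dz of tool x -0.0054
```

View pics/o1.png

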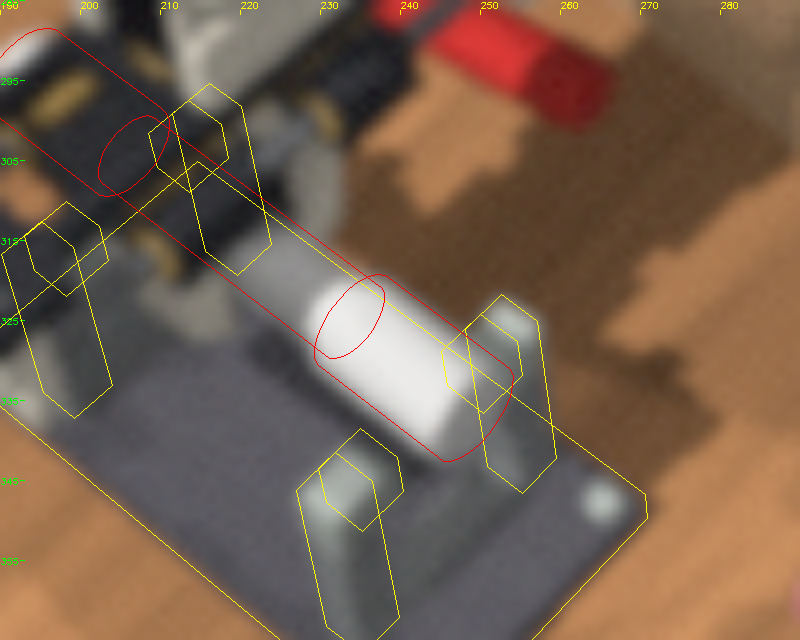

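The side view shows the spindle's near journal over the fork gap at about (240,331). The projected models agree to about 1 px. Next I'll correct the 3 mm drift.

Request:
{"name": "jog_arm", "arguments": {
  "offset": [
    [0.28,-0.33,0]
  ],
  "angular": [
    [0.36,0.3,0]
  ],
  "jaw": [1.8]
}}

```text
clock: 9.45
tool_pos: [0.455, 0.3751, 0.0846]
ee_rot: [0.0, 0.021, 1.0, 0.0]
force: [-0.4, 0.4, -3.0]
gripper_width: 0.23
```

```bash
python3 rel.py .4549 .3749 .06 3.1016;python3 - <<'E'
from rig import *
get_image("top");get_image("top")
E
python3 rel.py .4549 .3749 .06 3.1016
```

```text
t 9.45 pos [0.455  0.3751 0.0846] F [-0.41  0.42 -3.05] M [ 0.1  -0.11  0.  ] w 21.15 yaw 3.1004 J [ 0.02  0.84 -1.09  1.8   0.85  1.06  0.14]
turn deg [ 0.02  0.02 -0.07] shift after turn cm [ 0.   -0.02  2.46] before turn [ 0.01 -0.02  2.46]
t 9.55 pos [0.4547 0.3748 0.0844] F [-0.53  0.21 -2.71] M [ 0.11 -0.13  0.02] w 21.36 yaw 3.1006 J [ 0.02  0.84 -1.09  1.8   0.85  1.06  0.14]
turn deg [-0.02 -0.   -0.06] shift after turn cm [-0.02  0.01  2.44] before turn [-0.02  0.01  2.44]
```

Request:
{"name": "jog_arm", "arguments": {
  "offset": [
    [0,0,1.2]
  ],
  "angular": [
    [0,0,0]
  ],
  "jaw": [1.8]
}}

```text
clock: 9.68
tool_pos: [0.4553, 0.3754, 0.0729]
ee_rot: [0.001, 0.021, 1.0, 0.001]
force: [0.0, -0.2, -2.8]
gripper_width: 0.231
```

```bash
cat > w.sh <<'E'
python3 -c "
from rig import *
get_image('top');get_image('top')"
python3 rel.py $@
E
sh w.sh .4549 .3749 .06 3.1016
```

```text
t 9.775 pos [0.4541 0.3738 0.0708] F [-0.24 -0.23 -2.77] M [ 0.06 -0.11  0.04] w 21.39 yaw 3.1004 J [ 0.02  0.85 -1.07  1.81  0.87  1.04  0.13]
turn deg [-0.12 -0.09 -0.07] shift after turn cm [-0.08  0.12  1.08] before turn [-0.08  0.12  1.08]
```

Request:
{"name": "jog_arm", "arguments": {
  "offset": [
    [-0.08,0.11,0.2]
  ],
  "angular": [
    [-0.1,-0.1,0]
  ],
  "jaw": [1.8]
}}

```text
clock: 9.9
tool_pos: [0.4548, 0.3748, 0.0684]
ee_rot: [-0.0, 0.021, 1.0, -0.0]
force: [0.7, 0.2, -2.3]
gripper_width: 0.229
```

```bash
sh w.sh .4549 .3749 .06 3.1016
```

```text
t 10.0 pos [0.4548 0.3747 0.0683] F [ 0.01 -0.38 -2.08] M [ 0.09 -0.08 -0.02] w 20.92 yaw 3.1004 J [ 0.01  0.86 -1.07  1.81  0.87  1.04  0.12]
turn deg [-0.04 -0.02 -0.07] shift after turn cm [-0.01  0.02  0.83] before turn [-0.01  0.03  0.83]
```

Request:
{"name": "jog_arm", "arguments": {
  "offset": [
    [0,0.02,0.5]
  ],
  "angular": [
    [0,0,-0.1]
  ],
  "jaw": [1.8]
}}

```text
clock: 10.12
tool_pos: [0.455, 0.3752, 0.0635]
ee_rot: [0.0, 0.02, 1.0, -0.0]
force: [-0.3, 0.6, -2.3]
gripper_width: 0.231
```

```bash
sh w.sh .4549 .3749 .06 3.1016
```

```text
t 10.225 pos [0.4545 0.3745 0.0627] F [ 0.64 -0.51 -3.36] M [ 0.12 -0.14 -0.01] w 20.85 yaw 3.1023 J [ 0.01  0.86 -1.06  1.81  0.88  1.03  0.12]
turn deg [-0.08 -0.05  0.04] shift after turn cm [-0.04  0.04  0.27] before turn [-0.04  0.04  0.27]
```

Request:
{"name": "jog_arm", "arguments": {
  "offset": [
    [-0.04,0.05,0.45]
  ],
  "angular": [
    [-0.1,0,0]
  ],
  "jaw": [1.8]
}}

```text
clock: 10.35
tool_pos: [0.4551, 0.3753, 0.0583]
ee_rot: [-0.0, 0.02, 1.0, 0.0]
force: [0.4, -0.2, -2.4]
gripper_width: 0.23
```

```bash
sh w.sh .4549 .3749 .05 3.1016
```

```text
t 10.45 pos [0.4548 0.3747 0.0576] F [-0.57 -1.15 -3.46] M [ 0.07 -0.12 -0.03] w 20.97 yaw 3.1022 J [ 0.01  0.87 -1.06  1.81  0.89  1.03  0.12]
turn deg [-0.01 -0.08  0.03] shift after turn cm [-0.01  0.02  0.76] before turn [-0.01  0.02  0.76]
```

Request:
{"name": "jog_arm", "arguments": {
  "offset": [
    [-0.03,0.04,0.4]
  ],
  "angular": [
    [0,-0.1,0]
  ],
  "jaw": [1.8]
}}

```text
clock: 10.58
tool_pos: [0.4553, 0.3752, 0.0536]
ee_rot: [0.0, 0.02, 1.0, 0.0]
force: [-0.3, 0.5, -2.5]
gripper_width: 0.23
```

```bash
sh w.sh .4549 .3749 .05 3.1016
```

```text
t 10.675 pos [0.4549 0.3748 0.053 ] F [-0.45 -0.42 -2.56] M [ 0.12 -0.13 -0.  ] w 21.29 yaw 3.1022 J [ 0.    0.87 -1.05  1.81  0.9   1.02  0.11]
turn deg [-0.05 -0.01  0.03] shift after turn cm [0.   0.01 0.3 ] before turn [0.   0.01 0.3 ]
```

Request:
{"name": "jog_arm", "arguments": {
  "offset": [
    [-0.05,0.07,0.75]
  ],
  "angular": [
    [0,0,0]
  ],
  "jaw": [1.8]
}}

```text
clock: 10.8
tool_pos: [0.4558, 0.3758, 0.0458]
ee_rot: [0.0, 0.02, 1.0, -0.0]
force: [0.1, -0.3, -1.6]
gripper_width: 0.226
```

```bash
sh w.sh .4549 .3749 .0255 3.1016
```

```text
t 10.9 pos [0.4551 0.3749 0.0445] F [-0.81  0.83 -2.  ] M [ 0.08 -0.11 -0.02] w 21.24 yaw 3.1021 J [-0.01  0.88 -1.04  1.81  0.91  1.01  0.11]
turn deg [-0.11 -0.06  0.03] shift after turn cm [ 0.02 -0.    1.9 ] before turn [0.02 0.   1.9 ]
```

Request:
{"name": "jog_arm", "arguments": {
  "offset": [
    [-0.02,0.03,0.65]
  ],
  "angular": [
    [-0.1,0,0]
  ],
  "jaw": [1.8]
}}

```text
clock: 11.02
tool_pos: [0.4556, 0.3756, 0.0381]
ee_rot: [-0.0, 0.02, 1.0, 0.0]
force: [-0.1, -0.1, -1.8]
gripper_width: 0.229
```

```bash
sh w.sh .4549 .3749 .0255 3.1016
```

```text
t 11.125 pos [0.4551 0.3746 0.0371] F [ 0.24  0.03 -2.35] M [ 0.1  -0.14  0.  ] w 21.25 yaw 3.102 J [-0.01  0.89 -1.03  1.82  0.92  1.    0.1 ]
turn deg [-0.07 -0.11  0.02] shift after turn cm [0.02 0.03 1.16] before turn [0.02 0.03 1.16]
```

Request:
{"name": "jog_arm", "arguments": {
  "offset": [
    [0,0.06,0.55]
  ],
  "angular": [
    [0,-0.1,0]
  ],
  "jaw": [1.8]
}}

```text
clock: 11.25
tool_pos: [0.4553, 0.3755, 0.0316]
ee_rot: [0.0, 0.02, 1.0, -0.0]
force: [-0.0, -0.1, -2.4]
gripper_width: 0.227
```

```bash
sh w.sh .4549 .3749 .0255 3.1016
```

```text
t 11.35 pos [0.4547 0.3748 0.0309] F [ 0.33 -0.83 -2.48] M [ 0.08 -0.12 -0.  ] w 21.12 yaw 3.1021 J [-0.02  0.9  -1.02  1.82  0.93  0.99  0.09]
turn deg [-0.11 -0.06  0.03] shift after turn cm [-0.02  0.01  0.54] before turn [-0.02  0.01  0.54]
```

Request:
{"name": "jog_arm", "arguments": {
  "offset": [
    [0,0.04,0.5]
  ],
  "angular": [
    [0,0,0]
  ],
  "jaw": [1.8]
}}

```text
clock: 11.48
tool_pos: [0.4549, 0.3756, 0.026]
ee_rot: [-0.0, 0.02, 1.0, -0.001]
force: [-0.3, -0.6, -1.6]
gripper_width: 0.227
```

```bash
sh w.sh .4549 .3749 .0255 3.1016
```

```text
t 11.575 pos [0.4544 0.3749 0.0252] F [-0.88  0.22 -1.95] M [ 0.12 -0.13  0.01] w 21.11 yaw 3.1022 J [-0.02  0.91 -1.01  1.82  0.93  0.99  0.09]
turn deg [-0.15 -0.09  0.03] shift after turn cm [-0.05  0.   -0.03] before turn [-0.05  0.   -0.03]
```

Request:
{"name": "jog_arm", "arguments": {
  "offset": [
    [-0.04,0.02,0.25]
  ],
  "angular": [
    [-0.1,-0.1,0]
  ],
  "jaw": [1.8]
}}

```text
clock: 11.7
tool_pos: [0.4549, 0.3753, 0.0228]
ee_rot: [0.0, 0.02, 1.0, -0.0]
force: [0.2, -0.4, -2.3]
gripper_width: 0.231
```

```bash
sh w.sh .4549 .3749 .07 3.1016
python3 - <<'E'
from ov import *
overlay("side",(240,330),at(gauge(95,30),(.4549,.3749,-.040)),"pics/o2.png")
E
```

```text
t 11.8 pos [0.4547 0.3749 0.0224] F [ 0.43 -1.31 -2.35] M [ 0.12 -0.12  0.06] w 21.14 yaw 3.1022 J [-0.02  0.91 -1.01  1.82  0.94  0.98  0.09]
turn deg [-0.06 -0.01  0.03] shift after turn cm [-0.02  0.   -4.76] before turn [-0.02 -0.   -4.76]
axis pt [0.4547 0.3749 0.0414] tilt dz of tool x 0.0001
```

View pics/o2.png

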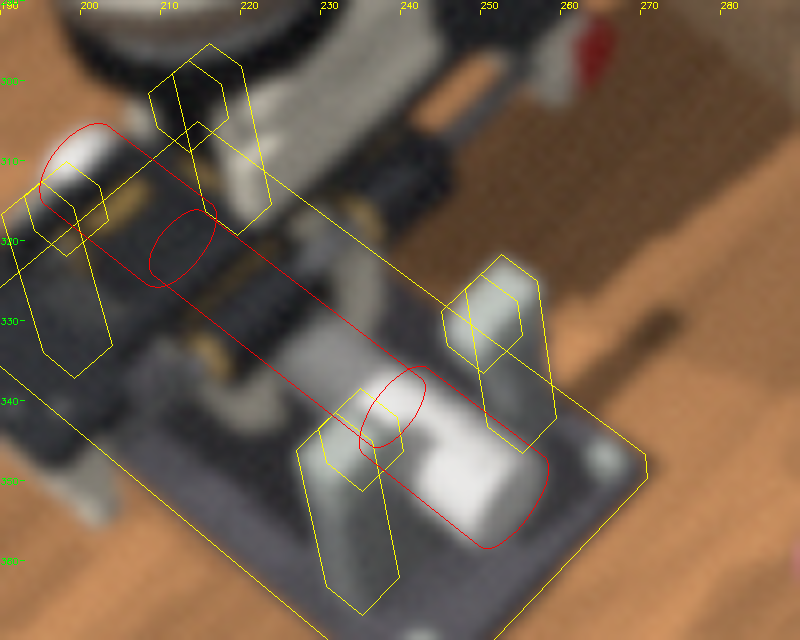

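The view shows both journals at the predicted (red) places: near end at (243,347), far end at (199,311). They are below the anvils and the spindle is level. Now I'll draw it out.

Request:
{"name": "jog_arm", "arguments": {
  "offset": [
    [0,-0.03,-0.7]
  ],
  "angular": [
    [0,0,0]
  ],
  "jaw": [1.8]
}}

```text
clock: 11.98
tool_pos: [0.4544, 0.3744, 0.0295]
ee_rot: [-0.0, 0.02, 1.0, -0.001]
force: [0.4, 0.0, -2.8]
gripper_width: 0.23
```

```bash
sh w.sh .4549 .3749 .0785 3.1016
```

```text
t 12.075 pos [0.4551 0.3753 0.0306] F [ 0.42  0.32 -2.62] M [ 0.09 -0.15  0.01] w 21.6 yaw 3.1022 J [-0.02  0.9  -1.02  1.82  0.93  0.99  0.09]
turn deg [0.01 0.06 0.03] shift after turn cm [ 0.02 -0.04 -4.79] before turn [ 0.02 -0.04 -4.79]
```

Request:
{"name": "jog_arm", "arguments": {
  "offset": [
    [0,-0.07,-0.6]
  ],
  "angular": [
    [0,0,0]
  ],
  "jaw": [1.8]
}}

```text
clock: 12.2
tool_pos: [0.4549, 0.3744, 0.0368]
ee_rot: [0.0, 0.02, 1.0, -0.0]
force: [0.6, -0.6, -2.0]
gripper_width: 0.233
```

```bash
sh w.sh .4549 .3749 .0785 3.1016
```

```text
t 12.3 pos [0.4556 0.3751 0.0377] F [ 0.23  0.25 -1.82] M [ 0.1  -0.16  0.02] w 21.33 yaw 3.1021 J [-0.01  0.89 -1.03  1.82  0.92  1.    0.1 ]
turn deg [0.07 0.12 0.03] shift after turn cm [ 0.07 -0.02 -4.08] before turn [ 0.06 -0.02 -4.08]
```

Request:
{"name": "jog_arm", "arguments": {
  "offset": [
    [0,-0.05,-0.6]
  ],
  "angular": [
    [0,0,0]
  ],
  "jaw": [1.8]
}}

```text
clock: 12.42
tool_pos: [0.4553, 0.3742, 0.0436]
ee_rot: [0.001, 0.02, 1.0, 0.0]
force: [-0.5, -0.3, -2.1]
gripper_width: 0.232
```

```bash
sh w.sh .4549 .3749 .0785 3.1016
```

```text
t 12.525 pos [0.4559 0.375  0.0445] F [-0.01 -0.01 -2.46] M [ 0.08 -0.14 -0.01] w 21.0 yaw 3.1021 J [-0.    0.88 -1.04  1.82  0.91  1.    0.1 ]
turn deg [0.12 0.18 0.03] shift after turn cm [ 0.1  -0.01 -3.4 ] before turn [ 0.09 -0.   -3.4 ]
```

Request:
{"name": "jog_arm", "arguments": {
  "offset": [
    [0.08,-0.04,-0.6]
  ],
  "angular": [
    [0.1,0.2,0]
  ],
  "jaw": [1.8]
}}

```text
clock: 12.65
tool_pos: [0.4548, 0.3742, 0.0504]
ee_rot: [-0.001, 0.02, 1.0, -0.0]
force: [-0.5, 0.5, -2.8]
gripper_width: 0.23
```

```bash
sh w.sh .4549 .3749 .0785 3.1016
```

```text
t 12.75 pos [0.4553 0.3751 0.0513] F [ 0.66 -0.03 -2.2 ] M [ 0.1  -0.14 -0.06] w 21.2 yaw 3.1021 J [ 0.    0.88 -1.05  1.81  0.9   1.02  0.11]
turn deg [0.07 0.01 0.03] shift after turn cm [ 0.04 -0.02 -2.72] before turn [ 0.04 -0.02 -2.72]
```

Request:
{"name": "jog_arm", "arguments": {
  "offset": [
    [0,-0.05,-0.6]
  ],
  "angular": [
    [0,0,0]
  ],
  "jaw": [1.8]
}}

```text
clock: 12.88
tool_pos: [0.4551, 0.3743, 0.0572]
ee_rot: [-0.0, 0.02, 1.0, 0.0]
force: [-1.2, -0.1, -1.6]
gripper_width: 0.227
```

```bash
sh w.sh .4549 .3749 .0785 3.1016
```

```text
t 12.975 pos [0.4556 0.375  0.0582] F [ 0.97  0.39 -2.78] M [ 0.07 -0.15  0.  ] w 21.06 yaw 3.1021 J [ 0.01  0.87 -1.06  1.81  0.89  1.02  0.12]
turn deg [0.12 0.06 0.03] shift after turn cm [ 0.07 -0.01 -2.03] before turn [ 0.07 -0.01 -2.04]
```

Request:
{"name": "jog_arm", "arguments": {
  "offset": [
    [0,-0.05,-0.6]
  ],
  "angular": [
    [0,0,0]
  ],
  "jaw": [1.8]
}}

```text
clock: 13.1
tool_pos: [0.4553, 0.3742, 0.064]
ee_rot: [0.0, 0.02, 1.0, 0.001]
force: [0.0, 0.4, -2.9]
gripper_width: 0.23
```

```bash
sh w.sh .4549 .3749 .0785 3.1016
```

```text
t 13.2 pos [0.4558 0.3749 0.0649] F [ 0.79  0.07 -1.89] M [ 0.09 -0.18 -0.  ] w 21.11 yaw 3.1021 J [ 0.01  0.86 -1.06  1.81  0.88  1.03  0.12]
turn deg [0.17 0.1  0.03] shift after turn cm [ 0.09 -0.01 -1.36] before turn [ 0.09 -0.   -1.36]
```

Request:
{"name": "jog_arm", "arguments": {
  "offset": [
    [0,-0.1,-2],
    [0,-0.3,-5],
    [0,0,-4.5],
    [0,-3,0],
    [-0.8,-5.9,0]
  ],
  "angular": [
    [0,0,0],
    [0,0,0],
    [0,0,0],
    [0,0,0],
    [0,0,0]
  ],
  "jaw": [1.8,1.8,1.8,1.8,1.8]
}}

```text
clock: 13.82
tool_pos: [0.4582, 0.2861, 0.1894]
ee_rot: [0.002, 0.015, 1.0, 0.004]
force: [1.4, -0.3, -2.4]
gripper_width: 0.229
```

Request:
{"name": "jog_arm", "arguments": {
  "offset": [
    [-0.8,-5.9,0],
    [-0.8,-5.9,0],
    [-0.8,-5.9,0],
    [-0.8,-5.9,0],
    [-0.8,-5.9,0]
  ],
  "angular": [
    [0,0,0],
    [0,0,0],
    [0,0,0],
    [0,0,0],
    [0,0,0]
  ],
  "jaw": [1.8,1.8,1.8,1.8,1.8]
}}

```text
clock: 14.45
tool_pos: [0.4912, -0.0175, 0.1942]
ee_rot: [0.007, 0.012, 1.0, 0.003]
force: [1.2, 0.1, -2.6]
gripper_width: 0.226
```

```bash
python3 rel.py .5589 -.3658 .17 3.1261
```

```text
t 14.45 pos [ 0.4912 -0.0175  0.1942] F [ 1.2   0.08 -2.62] M [ 0.14 -0.25 -0.  ] w 20.81 yaw 3.1179 J [ 1.05  0.65 -1.42  1.97  0.71  1.16  0.89]
turn deg [ 0.3   0.78 -0.47] shift after turn cm [ -7.31 -34.72   2.42] before turn [ -7.56 -34.67   2.34]
```

Request:
{"name": "jog_arm", "arguments": {
  "offset": [
    [-1.2,-5.6,0],
    [-1.2,-5.6,0],
    [-1.2,-5.6,0]
  ],
  "angular": [
    [0.3,0.8,-0.5],
    [0,0,0],
    [0,0,0]
  ],
  "jaw": [1.8,1.8,1.8]
}}

```text
clock: 14.82
tool_pos: [0.5244, -0.1927, 0.1985]
ee_rot: [0.001, 0.007, 1.0, -0.002]
force: [1.8, -0.1, -2.4]
gripper_width: 0.229
```

```bash
python3 rel.py .5589 -.3658 .17 3.1261
```

```text
t 14.825 pos [ 0.5244 -0.1927  0.1985] F [ 1.8  -0.11 -2.37] M [ 0.21 -0.23 -0.01] w 21.08 yaw 3.1269 J [ 1.24  0.76 -1.36  1.8   0.79  1.26  1.21]
turn deg [-0.2   0.14  0.04] shift after turn cm [ -3.72 -17.25   2.85] before turn [ -3.7  -17.24   2.92]
```

Request:
{"name": "jog_arm", "arguments": {
  "offset": [
    [-1.2,-5.6,0.5],
    [-1.2,-5.6,1],
    [-1,-4.6,1],
    [0,0,0]
  ],
  "angular": [
    [-0.2,0,0],
    [0,0,0],
    [0,0,0],
    [0,0,0]
  ],
  "jaw": [1.8,1.8,1.8,1.8]
}}

```text
clock: 15.32
tool_pos: [0.5559, -0.3645, 0.178]
ee_rot: [0.003, 0.013, 1.0, -0.002]
force: [0.5, 0.9, -1.9]
gripper_width: 0.233
```

```bash
sh w.sh .5589 -.3658 .1 3.1261
```

```text
t 15.425 pos [ 0.557  -0.3591  0.1793] F [ 0.3   0.17 -2.24] M [ 0.11 -0.13 -0.02] w 21.08 yaw 3.1228 J [ 1.28  0.91 -1.26  1.55  0.88  1.34  1.47]
turn deg [-0.09  0.44 -0.19] shift after turn cm [-0.2  -0.66  7.93] before turn [-0.14 -0.65  7.94]
```

Request:
{"name": "jog_arm", "arguments": {
  "offset": [
    [-0.15,-0.6,3],
    [0,0,3],
    [0,0,1.8],
    [0,0,0]
  ],
  "angular": [
    [0,0.4,-0.2],
    [0,0,0],
    [0,0,0],
    [0,0,0]
  ],
  "jaw": [1.8,1.8,1.8,1.8]
}}

```text
clock: 15.92
tool_pos: [0.5592, -0.3606, 0.0985]
ee_rot: [0.0, 0.003, 1.0, -0.001]
force: [-0.6, -0.9, -2.0]
gripper_width: 0.23
```

```bash
sh w.sh .5589 -.3658 .095 3.1261
```

```text
t 16.025 pos [ 0.5605 -0.3609  0.1007] F [-1.6  -0.04 -2.23] M [ 0.2  -0.13  0.  ] w 21.38 yaw 3.1348 J [ 1.25  0.99 -1.19  1.59  0.96  1.24  1.44]
turn deg [-0.15  0.17  0.5 ] shift after turn cm [ 0.16 -0.49  0.57] before turn [ 0.16 -0.49  0.57]
```

Request:
{"name": "jog_arm", "arguments": {
  "offset": [
    [0.16,-0.49,0.5]
  ],
  "angular": [
    [-0.15,0.2,0.5]
  ],
  "jaw": [1.8]
}}

```text
clock: 16.15
tool_pos: [0.5601, -0.3656, 0.0972]
ee_rot: [0.001, 0.007, 1.0, -0.0]
force: [0.2, 0.4, -2.1]
gripper_width: 0.231
```

```bash
sh w.sh .5589 -.3658 .08 3.1261
python3 - <<'E'
from ov import *
overlay("side",(355,170),at(gauge(73,24,9),(.5589,-.3658,-.0155)),"pics/o3.png")
d=dict(np.load("top.npz"))
E
```

```text
t 16.25 pos [ 0.5587 -0.3671  0.0959] F [ 0.29 -0.07 -3.04] M [ 0.12 -0.15  0.01] w 21.19 yaw 3.1244 J [ 1.25  1.   -1.18  1.58  0.97  1.24  1.44]
turn deg [-0.06 -0.03 -0.09] shift after turn cm [-0.01  0.13  1.59] before turn [-0.01  0.13  1.59]
axis pt [ 0.5587 -0.3671  0.1149] tilt dz of tool x 0.0005
```

View pics/o3.png

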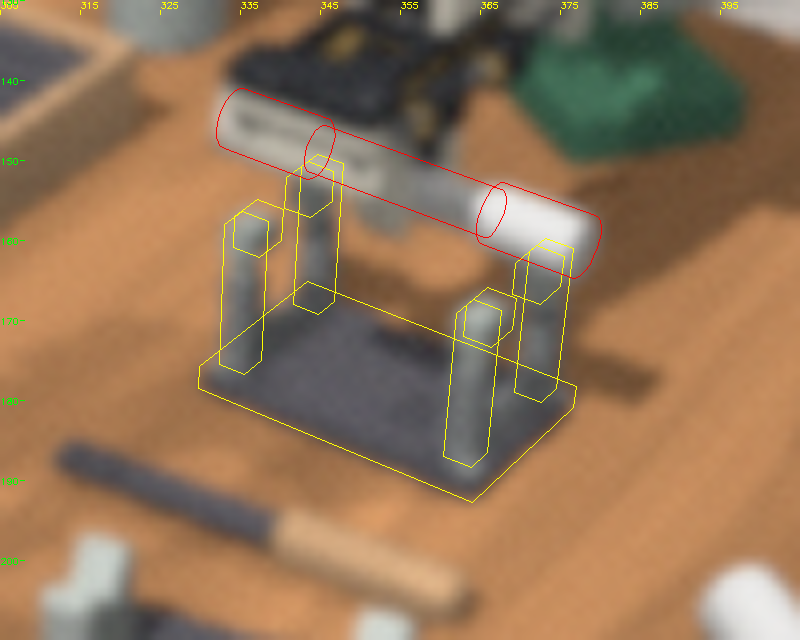

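The view shows the spindle above the no-go forks, and model and image agree. The near journal is at (370,160) and the fork tops are at about (336,157), (344,150), (365,168) and (373,161). Next I lower it slowly.

Request:
{"name": "jog_arm", "arguments": {
  "offset": [
    [0,0.13,1.4]
  ],
  "angular": [
    [0,0,0]
  ],
  "jaw": [1.8]
}}

```text
clock: 16.42
tool_pos: [0.5598, -0.3661, 0.083]
ee_rot: [0.001, 0.009, 1.0, -0.001]
force: [-0.4, 0.8, -2.5]
gripper_width: 0.23
```

```bash
sh w.sh .5589 -.3658 .07 3.1261
```

```text
t 16.525 pos [ 0.5576 -0.3652  0.08  ] F [-0.05 -0.52 -3.  ] M [ 0.15 -0.11  0.07] w 21.4 yaw 3.1249 J [ 1.25  1.01 -1.17  1.59  0.98  1.22  1.43]
turn deg [ 0.01 -0.16 -0.07] shift after turn cm [-0.13 -0.06  1.  ] before turn [-0.13 -0.06  1.  ]
```

Request:
{"name": "jog_arm", "arguments": {
  "offset": [
    [-0.1,-0.06,0.5]
  ],
  "angular": [
    [0,-0.2,0]
  ],
  "jaw": [1.8]
}}

```text
clock: 16.65
tool_pos: [0.5588, -0.3657, 0.0749]
ee_rot: [0.001, 0.008, 1.0, 0.0]
force: [-0.5, 0.2, -2.6]
gripper_width: 0.234
```

```bash
sh w.sh .5589 -.3658 .07 3.1261
```

```text
t 16.75 pos [ 0.558  -0.3657  0.074 ] F [ 0.42 -0.67 -2.24] M [ 0.1  -0.14 -0.  ] w 21.21 yaw 3.1248 J [ 1.25  1.02 -1.16  1.59  0.99  1.21  1.43]
turn deg [ 0.04 -0.03 -0.07] shift after turn cm [-0.09 -0.01  0.4 ] before turn [-0.09 -0.01  0.4 ]
```

Request:
{"name": "jog_arm", "arguments": {
  "offset": [
    [-0.05,0,0.2]
  ],
  "angular": [
    [0,0,0]
  ],
  "jaw": [1.8]
}}

```text
clock: 16.88
tool_pos: [0.5587, -0.3657, 0.0721]
ee_rot: [-0.0, 0.008, 1.0, 0.0]
force: [-0.6, 0.2, -3.0]
gripper_width: 0.229
```

```bash
sh w.sh .5589 -.3658 .07 3.1261
```

```text
t 16.975 pos [ 0.5585 -0.3656  0.0718] F [-0.16 -0.24 -2.11] M [ 0.06 -0.17 -0.02] w 21.38 yaw 3.1248 J [ 1.25  1.02 -1.16  1.59  0.99  1.21  1.43]
turn deg [ 0.06 -0.04 -0.07] shift after turn cm [-0.04 -0.02  0.18] before turn [-0.04 -0.02  0.18]
```

Request:
{"name": "jog_arm", "arguments": {
  "offset": [
    [0,0,0.15]
  ],
  "angular": [
    [0,0,0]
  ],
  "jaw": [1.8]
}}

```text
clock: 17.1
tool_pos: [0.5589, -0.3652, 0.0708]
ee_rot: [0.0, 0.008, 1.0, 0.001]
force: [-0.5, 1.5, 1.4]
gripper_width: 0.233
```

```bash
sh w.sh .5589 -.3658 .07 3.1261
```

```text
t 17.2 pos [ 0.5589 -0.3652  0.0707] F [-0.28  0.96 -0.34] M [ 0.37 -0.1  -0.12] w 20.88 yaw 3.1252 J [ 1.24  1.02 -1.16  1.6   0.99  1.21  1.43]
turn deg [ 0.07  0.   -0.05] shift after turn cm [-0.   -0.06  0.07] before turn [-0.   -0.06  0.07]
```

Contact at TCP z ≈ 0.0707, so the spindle's axis is about 90 mm up. Now I'll press gently.

Request:
{"name": "jog_arm", "arguments": {
  "offset": [
    [0,0.02,0.15]
  ],
  "angular": [
    [0,0,0]
  ],
  "jaw": [1.8],
  "force": 40
}}

```text
clock: 17.32
tool_pos: [0.559, -0.3652, 0.0704]
ee_rot: [0.0, 0.008, 1.0, 0.0]
force: [-4.9, 0.3, 10.7]
gripper_width: 0.229
```

```bash
sh w.sh .5589 -.3650 .07 3.1261
```

```text
t 17.425 pos [ 0.559  -0.3652  0.0705] F [-3.06  1.16  6.9 ] M [ 0.35  0.51 -0.01] w 21.0 yaw 3.125 J [ 1.24  1.02 -1.16  1.6   0.99  1.21  1.43]
turn deg [ 0.02  0.01 -0.06] shift after turn cm [0.01 0.02 0.05] before turn [0.01 0.02 0.05]
```

Run:
```python
from rig import *
for i in range(6):
    get_image("top");o=get_obs();print(o["clock"].__round__(3),o["force"].round(1),o["tool_pos"].round(4))
```

```text
17.475 [-3.2  0.8  6.1] [ 0.559  -0.3652  0.0705]
17.525 [-3.4  1.   5.7] [ 0.559  -0.3652  0.0705]
17.575 [-3.1  1.   5.7] [ 0.559  -0.3652  0.0705]
17.625 [-3.2  2.7  6.1] [ 0.559  -0.3652  0.0705]
17.675 [-2.9  0.8  5.5] [ 0.559  -0.3652  0.0705]
17.725 [-3.2  0.4  6. ] [ 0.559  -0.3652  0.0705]
```

Request:
{"name": "jog_arm", "arguments": {
  "offset": [
    [0.02,0.02,0.18]
  ],
  "angular": [
    [0,0,0]
  ],
  "jaw": [1.8]
}}

```text
clock: 17.85
tool_pos: [0.559, -0.3653, 0.0704]
ee_rot: [0.0, 0.008, 1.0, -0.0]
force: [-5.3, 0.2, 10.9]
gripper_width: 0.226
```

Run:
```python
from rig import *
for i in range(13):
    get_image("top");o=get_obs();print(o["clock"].__round__(3),o["force"].round(1),o["tool_pos"].round(4))
```

```text
17.9 [-3.7  0.8  8.6] [ 0.559  -0.3653  0.0704]
17.95 [-3.1  0.7  8.9] [ 0.559  -0.3652  0.0704]
18.0 [-4.   2.1  8.7] [ 0.559  -0.3652  0.0704]
18.05 [-4.3  1.1  9. ] [ 0.559  -0.3652  0.0704]
18.1 [-3.6  1.6  8. ] [ 0.559  -0.3652  0.0704]
18.15 [-4.1  1.6  7.9] [ 0.559  -0.3653  0.0704]
18.2 [-3.7  1.3  8.6] [ 0.559  -0.3652  0.0704]
18.25 [-4.   1.2  8.7] [ 0.559  -0.3653  0.0704]
18.3 [-4.6  0.9  9. ] [ 0.559  -0.3653  0.0704]
18.35 [-3.7  1.1  8. ] [ 0.559  -0.3653  0.0704]
18.4 [-3.2  1.3  8.1] [ 0.559  -0.3652  0.0704]
18.45 [-3.   0.8  8.1] [ 0.559  -0.3652  0.0704]
18.5 [-4.   0.6  8.8] [ 0.5591 -0.3653  0.0704]
```

The no-go gauge stopped it: about 10.8 N net for over 0.6 s with no sinking. Now I'll lift and check the tray pose with an overlay.

Request:
{"name": "jog_arm", "arguments": {
  "offset": [
    [0,0,-0.8],
    [0,0,-2.5],
    [0,0,-5],
    [0,0,-2],
    [0,0,0]
  ],
  "angular": [
    [0,0,0],
    [0,0,0],
    [0,0,0],
    [0,0,0],
    [0,0,0]
  ],
  "jaw": [1.8,1.8,1.8,1.8,1.8]
}}

```text
clock: 19.12
tool_pos: [0.5592, -0.3657, 0.1791]
ee_rot: [0.001, 0.008, 1.0, -0.001]
force: [-0.3, 0.1, -2.3]
gripper_width: 0.223
```

```bash
python3 rel.py .4627 .1439 .17 3.0276
python3 - <<'E'
from h import *
def tray(p): return at([box((-100,100),(-48,48),(0,30))]+[box((s-9,s+9),sorted((q*24,q*4)),(30,58)) for s in(-60,60) for q in(1,-1)],p)
p=(.4627,.1439,-.114);out=[]
for n,c,w,h in(("top",(248,214),64,80),("side",(288,275),96,80)):
    d=dict(np.load(n+".npz"));s=5
    k=crop(d["color"][:,:,::-1].copy(),c,s,w,h)
    for b in tray(p):
        hu=cv2.convexHull(proj(d,b).astype(np.float32)).reshape(-1,2)
        cv2.polylines(k,[np.round((hu-[c[0]-w//2,c[1]-h//2]+.5)*s).astype(np.int32)],True,(0,0,255),1)
    out.append(k)
cv2.imwrite("pics/tr.png",np.hstack(out))
E
```

```text
t 19.125 pos [ 0.5592 -0.3657  0.1791] F [-0.29  0.11 -2.28] M [ 0.14 -0.14  0.02] w 20.51 yaw 3.1249 J [ 1.28  0.91 -1.26  1.53  0.88  1.35  1.49]
turn deg [-0.11  0.11  5.57] shift after turn cm [15.38 49.53  0.91] before turn [10.5  50.79  0.79]
```

View pics/tr.png

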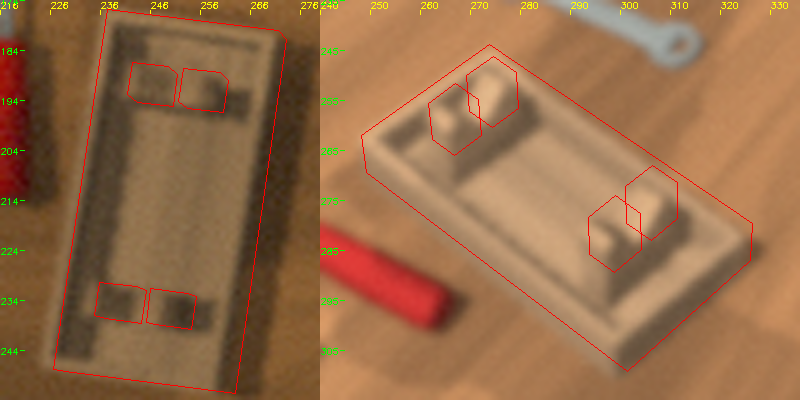

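Run:
```python
from h import *
M=lambda p: at([box((-100,100),(-48,48),(0,30))]+[box((s-9,s+9),(-24,24),(30,54)) for s in(-60,60)],p)
for n in("top","side"):
    d=dict(np.load(n+".npz"));f=chroma(d["color"])
    print(n,fit(d,f,M,(.4627,.1455,-.125),pad=5,step=(.004,.004,.03)))
```

```text
top (array([ 0.4622162 ,  0.14832032, -0.14694865]), np.float64(0.7169071574941073))
side (array([ 0.46160845,  0.14944395, -0.14321525]), np.float64(0.5929326617113169))
```

Request:
{"name": "jog_arm", "arguments": {
  "offset": [
    [0,3,0],
    [1.2,5.8,0],
    [1.2,5.8,0],
    [1.2,5.8,0],
    [1.2,5.8,0]
  ],
  "angular": [
    [0,0,3],
    [0,0,3],
    [0,0,0],
    [0,0,0],
    [0,0,0]
  ],
  "jaw": [1.8,1.8,1.8,1.8,1.8]
}}

```text
clock: 19.75
tool_pos: [0.5346, -0.1006, 0.1708]
ee_rot: [-0.003, 0.07, 0.998, -0.001]
force: [0.9, 1.1, -1.3]
gripper_width: 0.231
```

```bash
python3 rel.py .4627 .1455 .15 3.01
```

```text
t 19.75 pos [ 0.5346 -0.1006  0.1708] F [ 0.89  1.07 -1.28] M [ 0.14 -0.25  0.01] w 21.3 yaw 3.0016 J [ 1.06  0.75 -1.31  1.85  0.79  1.2   0.91]
turn deg [-0.1  -0.3  -0.48] shift after turn cm [10.36 23.45  2.08] before turn [10.54 23.37  2.09]
```

```bash
python3 rel.py .4605 .149 .14 2.9966
```

```text
t 19.75 pos [ 0.5346 -0.1006  0.1708] F [ 0.89  1.07 -1.28] M [ 0.14 -0.25  0.01] w 21.3 yaw 3.0016 J [ 1.06  0.75 -1.31  1.85  0.79  1.2   0.91]
turn deg [-0.1  -0.3   0.29] shift after turn cm [10.94 23.63  3.08] before turn [10.81 23.69  3.09]
```

Request:
{"name": "jog_arm", "arguments": {
  "offset": [
    [2.5,5.4,0],
    [2.5,5.4,0],
    [2.5,5.4,0.5],
    [2,4.3,1],
    [0,0,0]
  ],
  "angular": [
    [-0.1,-0.3,0.3],
    [0,0,0],
    [0,0,0],
    [0,0,0],
    [0,0,0]
  ],
  "jaw": [1.8,1.8,1.8,1.8,1.8]
}}

```text
clock: 20.38
tool_pos: [0.4622, 0.1262, 0.1509]
ee_rot: [-0.003, 0.068, 0.998, 0.001]
force: [0.0, -0.4, -2.9]
gripper_width: 0.227
```

```bash
sh w.sh .4605 .149 .065 2.9966
```

```text
t 20.475 pos [0.4642 0.1224 0.151 ] F [ 1.11 -0.51 -2.3 ] M [ 0.07 -0.15  0.02] w 21.18 yaw 2.9984 J [ 0.7   0.66 -1.32  2.02  0.74  1.07  0.46]
turn deg [-0.  -0.3  0.1] shift after turn cm [0.75 2.58 8.6 ] before turn [0.7  2.58 8.6 ]
```

Request:
{"name": "jog_arm", "arguments": {
  "offset": [
    [0.7,2.6,1],
    [0,0,3],
    [0,0,2],
    [0,0,0]
  ],
  "angular": [
    [0,-0.3,0.1],
    [0,0,0],
    [0,0,0],
    [0,0,0]
  ],
  "jaw": [1.8,1.8,1.8,1.8]
}}

```text
clock: 20.98
tool_pos: [0.4638, 0.1426, 0.0876]
ee_rot: [-0.001, 0.079, 0.997, -0.001]
force: [0.5, -0.8, -2.2]
gripper_width: 0.229
```

```bash
sh w.sh .4605 .149 .055 2.9966
```

```text
t 21.075 pos [0.4648 0.1433 0.089 ] F [ 0.11  0.02 -2.8 ] M [ 0.11 -0.14 -0.05] w 21.27 yaw 2.9842 J [ 0.56  0.73 -1.19  2.05  0.84  0.97  0.33]
turn deg [-0.08  0.08 -0.71] shift after turn cm [0.51 0.5  3.4 ] before turn [0.52 0.5  3.4 ]
```

Request:
{"name": "jog_arm", "arguments": {
  "offset": [
    [0.5,0.5,1.5]
  ],
  "angular": [
    [-0.1,0,-0.7]
  ],
  "jaw": [1.8]
}}

```text
clock: 21.2
tool_pos: [0.4625, 0.1491, 0.0749]
ee_rot: [0.002, 0.073, 0.997, 0.001]
force: [-0.6, 0.6, -1.9]
gripper_width: 0.225
```

```bash
sh w.sh .4605 .149 .055 2.9966;python3 - <<'E'
from ov import *
overlay("side",(288,275),at([box((-100,100),(-48,48),(0,30))]+[box((s-9,s+9),sorted((q*24,q*4)),(30,58)) for s in(-60,60) for q in(1,-1)],(.462,.149,-.145)),"pics/o4.png")
E
```

```text
t 21.3 pos [0.4595 0.1491 0.0731] F [-0.53  0.1  -1.68] M [ 0.06 -0.09 -0.05] w 21.02 yaw 2.9974 J [ 0.53  0.74 -1.17  2.06  0.87  0.95  0.31]
turn deg [ 0.   -0.    0.05] shift after turn cm [-0.1   0.    1.81] before turn [-0.1   0.    1.81]
axis pt [0.4595 0.1491 0.0921] tilt dz of tool x 0.0001
```

View pics/o4.png

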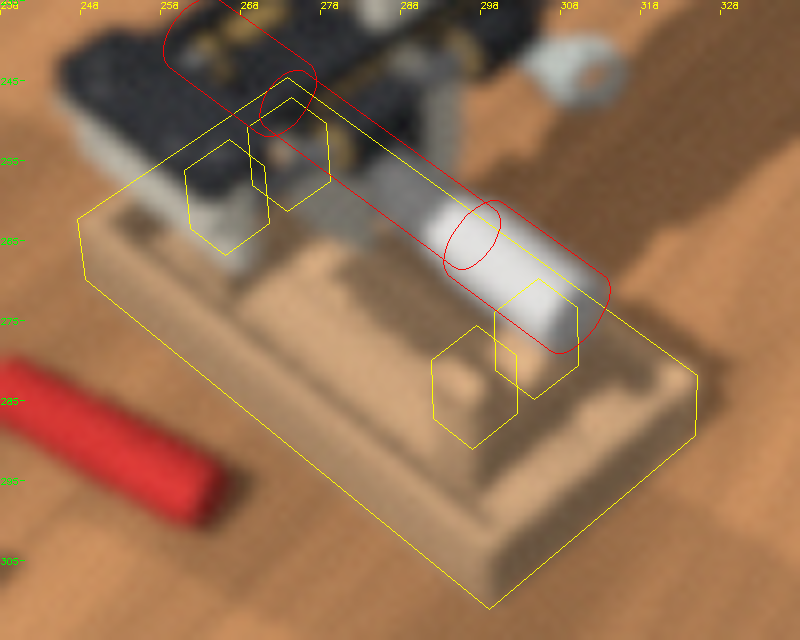

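The view shows the spindle above the tray notches. The tray outline fits, and the spindle sits a few mm towards +x in the hand, which is harmless. Lowering now.

Request:
{"name": "jog_arm", "arguments": {
  "offset": [
    [0,0,1.2]
  ],
  "angular": [
    [0,0,0]
  ],
  "jaw": [1.8]
}}

```text
clock: 21.48
tool_pos: [0.4607, 0.1496, 0.0619]
ee_rot: [0.001, 0.072, 0.997, 0.0]
force: [0.2, 0.1, -2.5]
gripper_width: 0.233
```

```bash
sh w.sh .459 .149 .045 2.9966
```

```text
t 21.575 pos [0.4591 0.1487 0.0604] F [-0.49 -0.23 -2.38] M [ 0.04 -0.15  0.05] w 21.01 yaw 2.9975 J [ 0.52  0.76 -1.14  2.07  0.9   0.93  0.29]
turn deg [-0.06 -0.06  0.05] shift after turn cm [0.02 0.03 1.54] before turn [0.02 0.03 1.54]
```

Request:
{"name": "jog_arm", "arguments": {
  "offset": [
    [0,0,0.9]
  ],
  "angular": [
    [0,0,0]
  ],
  "jaw": [1.8]
}}

```text
clock: 21.7
tool_pos: [0.4596, 0.1489, 0.0514]
ee_rot: [-0.0, 0.072, 0.997, -0.0]
force: [0.1, -0.8, -2.0]
gripper_width: 0.23
```

```bash
sh w.sh .459 .149 .045 2.9966
```

```text
t 21.8 pos [0.4584 0.1483 0.0504] F [-0.64 -0.03 -1.33] M [ 0.02 -0.13  0.01] w 20.95 yaw 2.9975 J [ 0.5   0.77 -1.12  2.07  0.92  0.92  0.28]
turn deg [-0.11 -0.15  0.05] shift after turn cm [-0.04  0.08  0.54] before turn [-0.05  0.08  0.54]
```

Request:
{"name": "jog_arm", "arguments": {
  "offset": [
    [0,0.1,0.5]
  ],
  "angular": [
    [-0.1,-0.1,0]
  ],
  "jaw": [1.8]
}}

```text
clock: 21.92
tool_pos: [0.4589, 0.1494, 0.0454]
ee_rot: [-0.0, 0.072, 0.997, 0.0]
force: [-0.0, -0.4, -2.8]
gripper_width: 0.227
```

```bash
sh w.sh .459 .149 .0415 2.9966
```

```text
t 22.025 pos [0.4582 0.1492 0.0449] F [ 0.42  0.57 -2.62] M [ 0.13 -0.04  0.05] w 21.25 yaw 2.9977 J [ 0.5   0.78 -1.11  2.08  0.93  0.91  0.27]
turn deg [-0.02 -0.08  0.06] shift after turn cm [-0.08 -0.01  0.34] before turn [-0.08 -0.01  0.34]
```

Request:
{"name": "jog_arm", "arguments": {
  "offset": [
    [0,0.02,0.15]
  ],
  "angular": [
    [0,0,0]
  ],
  "jaw": [1.8]
}}

```text
clock: 22.15
tool_pos: [0.4584, 0.1495, 0.0435]
ee_rot: [-0.001, 0.072, 0.997, -0.0]
force: [-0.3, -0.3, -2.1]
gripper_width: 0.227
```

```bash
sh w.sh .459 .149 .0415 2.9966
```

```text
t 22.25 pos [0.4582 0.1494 0.0434] F [-0.36  0.14 -2.19] M [ 0.15 -0.11 -0.01] w 20.56 yaw 2.9976 J [ 0.49  0.78 -1.11  2.08  0.93  0.91  0.27]
turn deg [-0.02 -0.09  0.06] shift after turn cm [-0.08 -0.03  0.19] before turn [-0.08 -0.03  0.19]
```

Request:
{"name": "jog_arm", "arguments": {
  "offset": [
    [0,0,0.12]
  ],
  "angular": [
    [0,0,0]
  ],
  "jaw": [1.8]
}}

```text
clock: 22.38
tool_pos: [0.4584, 0.1494, 0.0423]
ee_rot: [-0.001, 0.072, 0.997, -0.0]
force: [-0.0, -0.6, -1.9]
gripper_width: 0.227
```

```bash
sh w.sh .459 .149 .0415 2.9966
```

```text
t 22.475 pos [0.4582 0.1493 0.0421] F [ 0.11  0.22 -1.24] M [ 0.07 -0.12 -0.02] w 20.87 yaw 2.9976 J [ 0.49  0.78 -1.11  2.08  0.93  0.9   0.27]
turn deg [-0.03 -0.08  0.06] shift after turn cm [-0.08 -0.02  0.06] before turn [-0.08 -0.02  0.06]
```

Request:
{"name": "jog_arm", "arguments": {
  "offset": [
    [0,0,0.1]
  ],
  "angular": [
    [0,0,0]
  ],
  "jaw": [1.8]
}}

```text
clock: 22.6
tool_pos: [0.4584, 0.1494, 0.0413]
ee_rot: [-0.001, 0.072, 0.997, -0.0]
force: [-1.4, -1.7, 8.9]
gripper_width: 0.229
```

```bash
sh w.sh .459 .149 .0415 2.9966
```

```text
t 22.7 pos [0.4584 0.1494 0.0414] F [-0.77 -0.45  2.32] M [-0.04  0.02  0.04] w 21.2 yaw 2.9977 J [ 0.49  0.78 -1.11  2.08  0.93  0.9   0.26]
turn deg [-0.03 -0.06  0.07] shift after turn cm [-0.07 -0.03 -0.01] before turn [-0.07 -0.03 -0.01]
```

Seated: contact at z = 0.0414, the same height as at pick-up, with a small lateral force. Releasing.

Request:
{"name": "jog_arm", "arguments": {
  "offset": [
    [0,0,0],
    [0,0,0],
    [0,0,0],
    [0,0,0]
  ],
  "angular": [
    [0,0,0],
    [0,0,0],
    [0,0,0],
    [0,0,0]
  ],
  "jaw": [2.4,3,4,5],
  "force": 10
}}

```text
clock: 23.2
tool_pos: [0.459, 0.1498, 0.0417]
ee_rot: [0.0, 0.072, 0.997, 0.0]
force: [-0.1, -0.1, -0.3]
gripper_width: 0.496
```

```bash
sh w.sh .459 .149 .2 2.9966
```

```text
t 23.3 pos [0.4589 0.1498 0.0417] F [-0.55 -0.01 -0.05] M [ 0.1  -0.11  0.02] w 49.08 yaw 2.9977 J [ 0.49  0.78 -1.11  2.08  0.93  0.9   0.26]
turn deg [ 0.02 -0.01  0.06] shift after turn cm [ -0.02  -0.08 -15.83] before turn [ -0.02  -0.07 -15.83]
```

Request:
{"name": "jog_arm", "arguments": {
  "offset": [
    [0,-0.1,-1.5],
    [0,-0.1,-3],
    [0,0,-5],
    [0,0,-5],
    [0,-5,-2]
  ],
  "angular": [
    [0,0,0],
    [0,0,0],
    [0,0,0],
    [0,0,0],
    [0,0,0]
  ],
  "jaw": [5,5,5,5,5]
}}

```text
clock: 23.92
tool_pos: [0.4505, 0.1018, 0.2145]
ee_rot: [-0.0, 0.067, 0.998, 0.001]
force: [0.6, -2.1, 0.8]
gripper_width: 0.541
```

Request:
{"name": "jog_arm", "arguments": {
  "offset": [
    [0,-5.8,0],
    [0,-5.8,0],
    [0,-5.8,0],
    [0,-3,0],
    [0,0,0]
  ],
  "angular": [
    [0,0,0],
    [0,0,0],
    [0,0,0],
    [0,0,0],
    [0,0,0]
  ],
  "jaw": [5,5,5,5,5]
}}

```text
clock: 24.55
tool_pos: [0.4227, -0.1085, 0.2195]
ee_rot: [0.002, 0.068, 0.998, -0.001]
force: [-0.4, 0.3, -0.2]
gripper_width: 0.541
```

```bash
sh w.sh
python3 - <<'E'
from rig import *
from h import *
a=[]
d=get_image("side");a.append(crop(d["color"][:,:,::-1].copy(),(288,270),4,100,110))
im=get_image("top")["color"][:,:,::-1].copy();a.append(crop(im,(240,220),4,100,110))
cv2.imwrite("pics/f.png",np.hstack(a))
f=d["color"].astype(np.float32).mean(2)
print(fit(d,f,lambda p:at(SP,p,.06),(.462,.149,-.145),pad=3))
E
```

```text
t 24.65 pos [ 0.4232 -0.1058  0.2196] F [0.14 0.3  0.42] M [ 0.1  -0.12 -0.01] w 50.16 yaw 3.0096 J [ 1.42  0.48 -1.51  2.05  0.54  1.11  1.1 ]
(array([ 0.46814243,  0.15007545, -0.16066291]), np.float64(0.7380668124711366))
```

View pics/f.png

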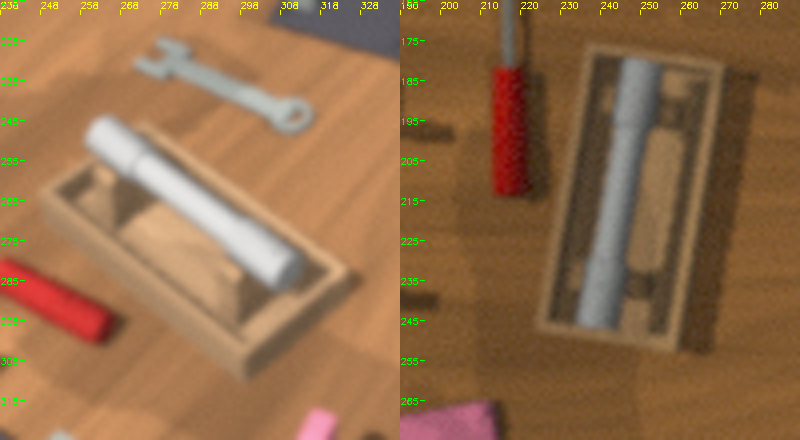

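The final view shows the spindle lying level in both tray notches, ends at (262,248) and (303,280) in the side view. The gripper is clear of it. The screwdriver and wrench in this crop look untouched.

```bash
python3 -c "
from rig import *
print(hand_in())"
```

```text
the job is handed in; nothing more can be done
None
```

The spindle passed both gauge checks and now lies in the two notches of the tray. I handed the job in at about 25 s.

- **Go gauge:** I lowered the spindle level through the gap until its axis was about 41 mm above the bench. Side forces stayed near noise level, about 1 N. The side view showed both thick ends below the anvils, and I drew it out cleanly.
- **No-go gauge:** The spindle was stopped with its axis about 90 mm above the bench. I pressed with about 11 N net for 0.65 s and it did not sink. The press started with an earlier hold of about 8 N and brief peaks of about 13 N. A sideways force of 3–4 N along the axis also showed during the press.
- **Tray:** It touched down softly, with a peak of about 11 N, at the same height at which it was picked up. I released it slowly and backed the gripper off.

**Last checks:** The final pictures show the spindle level in both notches and the gripper away from everything. The screwdriver and wrench near the tray look unmoved; I did not look at the other loose things again. A rough image fit put the spindle 4–6 mm along its axis from the tray centre and turned by about 0.016 rad. That fit is loose (correlation 0.74), and neither figure matters for how it rests.

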